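Roll test of two ground rods

ROBOT

A 7-joint arm with a two-finger parallel gripper is mounted at the origin on a cart in front of the work surface, level with it; the furniture and walls round the work are solid. World frame = base frame: x ahead of the robot, y to its left, z up, the work surface at z = 0. Lengths are in m, angles in rad, forces in N, time in s.
With the tool pointing down it reaches from about 0.425 to 0.925 m from the base axis. Payload 6.8 kg.
Tool frame: the origin (TCP) lies on the centre line of the jaws, within the pads' length; the fingertips stand bot.tip_reach ahead of it and the grasp point (between the pads) lies 3 mm ahead of it (bot.tip_reach is the distance from the TCP to the fingertips, in m); z points along the fingers, y is the line along which they close (so a half turn about z gives the same grasp; the last joint's range is limited). The gripper opens to 85 mm and grips with 20 to 120 N. Pads are 22 mm wide; open, the fingers measure 114 mm over their backs; the gripper's body (76 mm by 85 mm) begins 54 mm behind the grasp point. The pads swing forward as they close: fully open they stand 13 mm farther back than shut.
Start: joints at [-1.223, 0.477, 0.022, 1.555, -0.011, 1.109, -0.083], TCP at [0.297, 0.606, 0.253] pointing down, gripper open.
Joint ranges: [-2.96, 2.96], [-0.34, 2.1], [-1.41, 1.46], [0.24, 2.44], [-1.37, 4.51], [0.17, 1.92], [-2.96, 2.96]. Speed limits (rad/s): [2.39, 2.39, 3.14, 3.14, 3.14, 3.14, 3.14].

INTERFACE

Orientations are given as a unit quaternion [w, x, y, z].
In Python, from station import bot gives the robot as it stands.
- The arm moves only by the tool jog_arm, never from a script. Its argument "deltas" is a list of rows, each a list of 7 numbers: the shift along the world's x, y, z in m, then the turn, a rotation vector about the world's x, y, z in rad, then the opening, from 0 (shut) to 1 (fully open). In form: [[x, y, z, rx, ry, rz, grip], ...]. A call has 1 to 10 rows; each row shifts and turns the commanded pose from where the row before left it; what a row does not reach is not made up. A row lasts 1/10 s, in which the tool goes at most 50 mm and 8.59 degrees, less where a joint would pass 70% of its speed; a pose out of reach is approached as far as the arm can. A call with a gripper value outside its range is refused whole. The fingers move at their own pace and stop on an object; "newtons" is the grip in N (left out, the last holds). Time passes only in rows, so rows that do not move let the fingers close. It gives the time, the measured TCP pose, the force, the opening and the grip force at its end, in the units of the state.
- bot.get_obs(): the state, without advancing time (a new reading comes with each control period).
- bot.read_camera(name): name is "side" or "top"; returns a dict with "img" (384x512x3 uint8, red, green, blue), "K" (3x3 intrinsics, pixels), "eye" and "attitude" of the camera in the world. Camera axes: x right, y down, z forward; pixel columns grow to the right and rows downward; lengths in m; the calibration is good to about 2 mm. A picture is of the moment at which its call begins. There is no depth.
- bot.hand_in(): hands the job in; it is judged then, once.
The state is a dict: "t": time; "q": joint angles; "joint_vel": joint speeds; "joint_torque": joint torques, N m; "eef_pos": TCP position; "tool_rot": TCP orientation; "contact_force": force on the tool from outside, world axes, zero at the start; "torque": the same for the moment, N m; "gripper_width": opening from 0.0 (shut) to 1.0 (fully open); "grasp_force": force on a finger pad.
Only numpy, scipy, OpenCV 4.12 (cv2) and the standard library are available. Lean on these libraries where they do the work, as an engineer would, in place of code of your own. Each camera call takes 0.05 s, during which the arm holds its last target. There are 200 camera calls.

TASK

Two steel rods lie side by side on the roll-test plate, one straight and one bent. Roll the straight rod across the flat plate, away from the robot and without lifting it, until it drops into the catch channel at the far end; reject the bent one, which would only rock, by picking it up and laying it down inside the flat aluminium reject tray (do not drop it in). Let go of everything at the end.

Things in the scene. Friction and masses are not known exactly. Their poses are not given: they have to be found in the camera images.
- straight_rod: Straight, smoothly ground steel rod, diameter 22 mm, 100 mm long, 0.25 kg, loose on the near half of the bed, on either side. Origin at its centre, 11 mm above the bed; its y axis runs along the rod, about across the plate. Pushed at mid-height from the robot's side it rolls towards the plate's +x; fingers held 45 mm apart along the rod keep it from swerving.
- bent_rod: Bent round steel rod with rounded ends, diameter 22 mm, 112 mm from end to end, 0.25 kg, lying flat on the bed beside the straight one. Both ends are swept back 10 mm to its own -x side. Origin on the rod's centre line at the middle of the bow, 11 mm above the bed; there its y axis runs along the rod: grasp it across x, 22 mm wide.
- test_plate: Fixed dark steel plate, 237 (x, away from the robot) x 300 mm (y). Origin at table height. Rimless flat bed from x = -125 to 70 mm, top at z = 20; catch channel across the width from x = 70 to 98, floor at z = 10; stop bar from x = 98 to 112, top at z = 34. The rods lie about 85 mm either side of y = 0; a round specimen, 30 mm wide, 18 high, stands between their lanes: not part of the job.
- reject_tray: Fixed shallow aluminium reject tray to the right of the plate, 130 (x) x 160 mm (y) outside, 20 mm high, walls and floor 4 mm thick, empty, open on top. Origin at the centre of its underside; the bent rod fits with its length along y, and lies inside with its centre at z = 15 mm.
Mind the look-alikes: they are no part of the job. What is shaped like the bent_rod but purple or yellow is not meant.

How it is judged:
On the way:
1. the straight rod turns as it rolls along the bed, lying across the plate within 20 degrees (x of straight_rod in the frame of test_plate between -0.03 and 0.065 m and z of straight_rod in the frame of test_plate between 0.026 and 0.036 m and angular speed of straight_rod above 0.5 rad/s and angle between the y axis of straight_rod and the y axis of test_plate, either way round below 0.35 rad), for 0.1 s.
At the end, for the whole second after the job is handed in: The straight rod, having rolled over the bed, rests down in the catch channel (centre over it, under 26 mm up); the bent rod rests flat inside the reject tray (centre within the walls, within 45 mm of the middle along its length, under 22 mm up); both are at rest (x of straight_rod in the frame of test_plate between 0.07 and 0.098 m and y of straight_rod in the frame of test_plate between -0.145 and 0.145 m and z of straight_rod in the frame of test_plate below 0.026 m and x of bent_rod in the frame of reject_tray between -0.062 and 0.062 m and y of bent_rod in the frame of reject_tray between -0.045 and 0.045 m and z of bent_rod in the frame of reject_tray below 0.022 m and linear speed of each of bent_rod, straight_rod below 0.02 m/s); the robot touches nothing.
It fails at once if the straight rod is lifted more than about 1 cm off the plate (z of straight_rod in the frame of test_plate above 0.042 m).
It fails at once if the bent rod is dropped from more than about 4 cm (linear speed of bent_rod above 0.9 m/s and contact force between the fingers and bent_rod below 0.1 N).
It also fails if it takes over 51 s, if anything falls off the work surface, if the arm or the gripper's body presses on something with over 40 N, if the wrist force passes 120 N, or if a joint passes its speed limit or range.

## Working session

There is one attempt and no reset: what is moved stays moved. The work goes in short steps, Python scripts to look and compute and a tool call to move; the robot and the scene stay as the last step left them, time stands still between calls to the robot, and variables do not carry over. Pictures are saved under pics/ and viewed, at most 10 in all, crops included, and the job is handed in when it is done.

Besides the shell and the picture viewer there is one more tool, called after "Call:" as a command line: name --pt "numbers of a row" for each row, then --argument value for the rest. jog_arm: Moves the arm, as the interface text tells. Its arguments: {"type":"object","properties":{"deltas":{"type":"array"},"newtons":{"type":"number"}},"required":["deltas"]}

```bash
mkdir -p pics
cat > h.py <<'E'
import numpy as np, cv2
from scipy.spatial.transform import Rotation as R
from station import bot
def cam(n):
    c=bot.read_camera(n); c['R']=R.from_quat(np.roll(c['attitude'],-1)).as_matrix(); return c
def ray(c,u,v):
    d=c['R']@np.linalg.inv(c['K'])@[u,v,1]; return np.array(c['eye']),d/np.linalg.norm(d)
def onz(c,u,v,z):
    e,d=ray(c,u,v); return e+d*(z-e[2])/d[2]
def two(c1,p1,c2,p2):
    a,d=ray(c1,*p1); b,f=ray(c2,*p2)
    s=np.linalg.lstsq(np.c_[d,-f],b-a,rcond=None)[0]
    x,y=a+d*s[0],b+f*s[1]; return (x+y)/2,np.linalg.norm(x-y)
def proj(c,p):
    q=c['K']@(c['R'].T@(np.array(p)-c['eye'])); return q[:2]/q[2]
E
python3 - <<'E'
from h import *
np.set_printoptions(precision=4,suppress=True)
for n in('top','side'):
    c=cam(n); cv2.imwrite(f'pics/{n}0.png',cv2.resize(c['img'][:,:,::-1],(800,600),interpolation=cv2.INTER_CUBIC)); cv2.imwrite(f'{n}0_raw.png',c['img'][:,:,::-1])
    print(n,c['eye'],c['attitude'],c['K'].tolist() if hasattr(c['K'],'tolist') else c['K'])
o=bot.get_obs();print(o,bot.tip_reach)
E
```

```text
top [ 0.2586 -0.0178  1.4737] [ 0.0741 -0.7001  0.707  -0.0667] [[472.26213439672705, 0.0, 253.14122985792247], [0.0, 472.26213439672705, 193.41893726668718], [0.0, 0.0, 1.0]]
side [ 0.4922 -0.9704  0.4879] [-0.5385  0.8419 -0.0271  0.0224] [[377.90106565106043, 0.0, 257.12189684160177], [0.0, 377.90106565106043, 196.4661373221821], [0.0, 0.0, 1.0]]
{'t': 0.1, 'q': array([-1.2231,  0.4777,  0.0224,  1.5563, -0.0115,  1.1093, -0.0831]), 'joint_vel': array([-0.    , -0.0006,  0.0002, -0.0018, -0.0016, -0.0004, -0.0006]), 'joint_torque': array([  0.0036, -59.7764,   1.6131, -28.1951,   0.0127,   0.005 ,
        -0.    ]), 'eef_pos': array([0.2969, 0.6056, 0.2524]), 'tool_rot': array([-0.0001,  0.2259,  0.9741, -0.0008]), 'contact_force': array([ 0.545 , -0.2153,  0.0056]), 'torque': array([-0.0223,  0.0592, -0.0034]), 'grasp_force': 0.0, 'gripper_width': 1.0018191773953278} 0.022
```

View pics/top0.png

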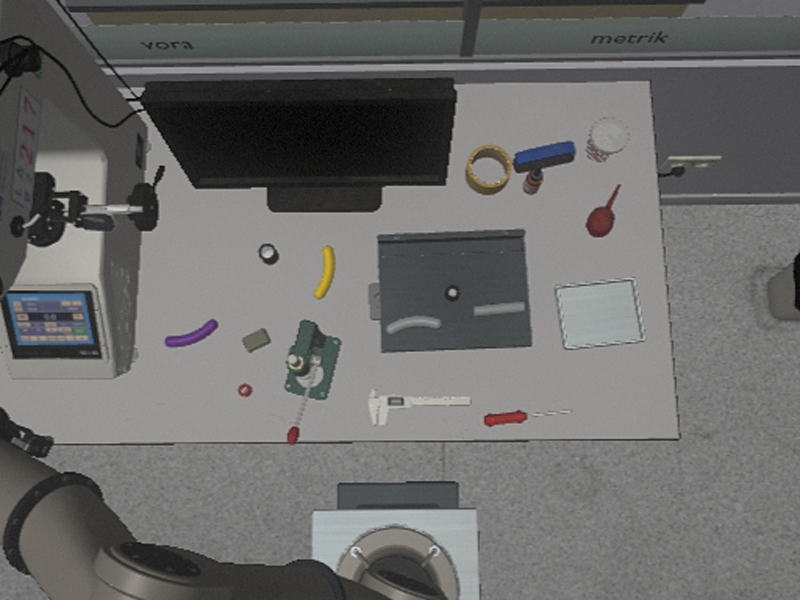

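View pics/side0.png

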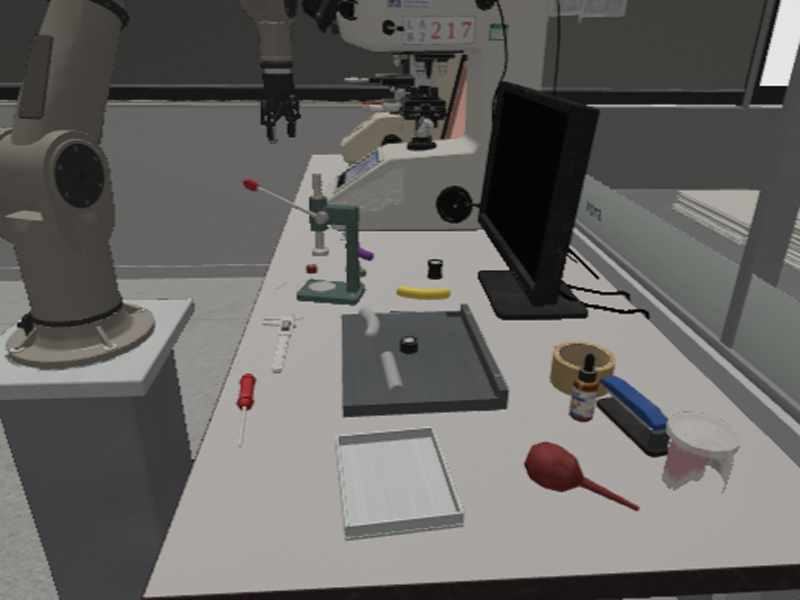

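The top view (800x600) shows the bent rod at (413,324), its ends swept towards the robot, and the straight rod at (499,309). The plate spans (378,236) to (531,346) and the tray is centred at (600,313). In the side view the bent rod is at (370,321), the straight rod at (391,370), and the tray spans (337,430) to (463,535).

```bash
cat > m.py <<'E'
from h import *
np.set_printoptions(precision=4,suppress=True)
def blob(img,roi,lo,hi=256,k=0):
    x0,y0,x1,y1=roi; g=cv2.cvtColor(img,cv2.COLOR_RGB2GRAY)
    m=np.zeros(g.shape,np.uint8); m[y0:y1,x0:x1]=((g>=lo)&(g<hi))[y0:y1,x0:x1]*255
    if k: m=cv2.morphologyEx(m,cv2.MORPH_CLOSE,np.ones((k,k)))
    cs,_=cv2.findContours(m,cv2.RETR_EXTERNAL,cv2.CHAIN_APPROX_NONE)
    c=max(cs,key=cv2.contourArea); f=np.zeros_like(m); cv2.drawContours(f,[c],-1,255,-1)
    return c,np.argwhere(f)[:,::-1].astype(float)
E
python3 - <<'E'
from m import *
T,S=cam('top'),cam('side')
g=cv2.cvtColor(T['img'],cv2.COLOR_RGB2GRAY);h=cv2.cvtColor(S['img'],cv2.COLOR_RGB2GRAY)
print('g row',g[198,295:420:3],'\ncol',g[190:215,264]); print('side',h[237,210:330:3],h[190:225,237])
for n,rt,rs in(('bent',(246,195,285,218),(226,190,246,218)),('str',(300,188,338,206),(240,218,262,252))):
    out=[]
    for c,r in((T,rt),(S,rs)):
        cc,p=blob(c['img'],r,110); mu=p.mean(0); rr=cv2.minAreaRect(cc); out.append(mu)
        print(n,mu,len(p),rr)
        w=np.array([onz(c,u,v,.031)[:2] for u,v in p]); 
        e,V=np.linalg.eigh(np.cov(w.T)); q=(w-w.mean(0))@V
        print('  z.031 centroid',w.mean(0),'axis',V[:,1],'ext',np.ptp(q[:,1]),np.ptp(q[:,0]))
    print('  TRI',*two(T,out[0],S,out[1]))
for n,c,r,lo,hi in(('plateT',T,(236,140,350,235),0,100),('plateS',S,(210,185,330,270),0,100),('trayT',T,(350,172,418,228),175,256),('trayS',S,(205,265,305,352),165,256)):
    cc,p=blob(c['img'],r,lo,hi,5); print(n,len(p),cv2.boundingRect(cc),cv2.approxPolyDP(cv2.convexHull(cc),4,True)[:,0].tolist())
a=T['img'][140:236,230:422,::-1];b=S['img'][180:356,200:340,::-1]
cv2.imwrite('pics/a.png',cv2.resize(a,None,fx=4,fy=4,interpolation=cv2.INTER_CUBIC));cv2.imwrite('pics/b.png',cv2.resize(b,None,fx=3.4,fy=3.4,interpolation=cv2.INTER_CUBIC))
E
```

```text
g row [ 68  73  71 136 140 137 132 130 129 128 126 118 113 114  76 151 148 147
 147 146 147 130 164 165 162 165 163 167 164 159 161 162 156 159 160 159
 160 145 186 151 147 147] 
col [ 74  74  74  75  74  75  71  75  75  75  74  74  98 125 132 148 129 120
 104  67  75  78  79  75  76]
side [167 167 167  94  79  80  80  80  79  81  82  80 110 146 145  88  81  81
  81  82  81  81  80  79  80  80  80  80  80  80  73  81  81  75  43  81
  82 166 166 166] [168 167 167 168 167 168 167 167 160 152 152 153 151 150 148 148 148 150
 151 153 153 158 151 126 110  88  83  82  79  82  81  82  81  81  81]
bent [263.884  206.3812] 181 ((264.2200622558594, 206.3871612548828), (8.345096588134766, 33.4514045715332), 83.8844985961914)
  z.031 centroid [ 0.5089 -0.0369] axis [-0.1056  0.9944] ext 0.10367198786363535 0.02653651579373491
bent [236.7258 199.1204] 299 ((235.5, 202.0), (24.0, 19.0), 90.0)
  z.031 centroid [0.5061 0.0036] axis [-0.0011  1.    ] ext 0.15673338448892515 0.056580083772136636
  TRI [ 0.5056 -0.0366  0.0492] 0.0002181589721413186
str [319.4902 196.8693] 153 ((319.40606689453125, 196.68527221679688), (5.129787445068359, 31.206207275390625), 85.91438293457031)
  z.031 centroid [ 0.537 -0.21 ] axis [-0.0737  0.9973] ext 0.09717332887390123 0.016262842684735615
str [249.9162 236.2793] 179 ((249.94119262695312, 235.76473999023438), (22.79834747314453, 8.246211051940918), 75.96376037597656)
  z.031 centroid [ 0.5326 -0.2038] axis [-0.0781  0.9969] ext 0.10165830781784986 0.01936436057509653
  TRI [ 0.5344 -0.2096  0.0344] 0.003959448452981827
plateT 7198 (238, 147, 102, 79) [[335, 147], [339, 221], [244, 225], [238, 204], [242, 150]]
plateS 6153 (219, 195, 107, 72) [[325, 250], [324, 260], [220, 266], [219, 202], [298, 195]]
trayT 4 (373, 221, 4, 1) [[376, 221]]
trayS 8632 (205, 265, 100, 87) [[304, 265], [304, 351], [205, 351], [205, 265]]
```

View pics/a.png

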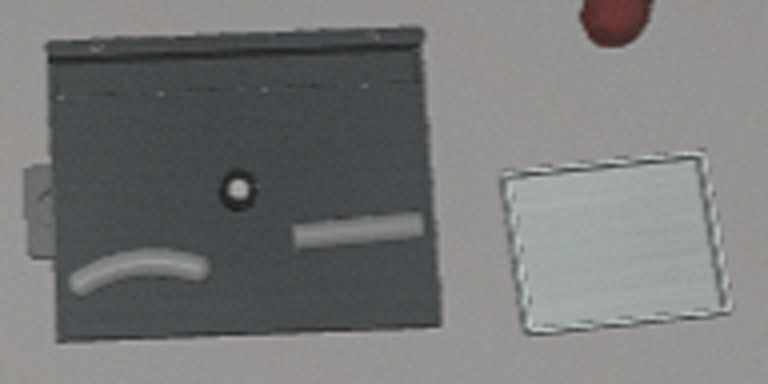

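View pics/b.png

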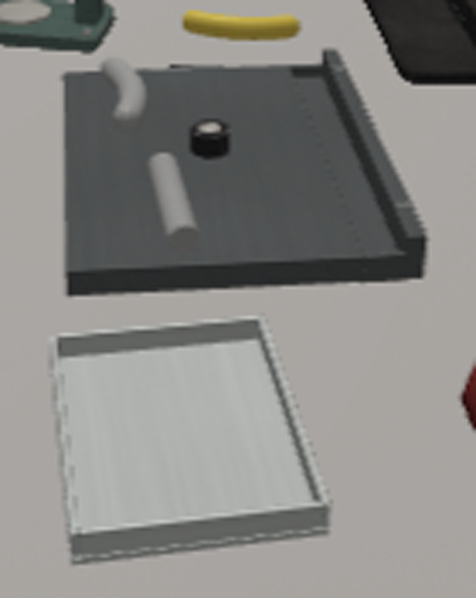

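Crop a shows the bent rod bowed away from the robot with its middle at about (143,262). The straight rod runs from (295,237) to (422,223), and the tray rim corners are (501,175), (704,153), (733,308) and (526,333). In crop b the matching rim corners are (262,320), (328,503), (70,535) and (55,340).

Run:
```python
from m import *
T,S=cam('top'),cam('side')
A=lambda p:np.array(p)/4+[230,140]-.4; B=lambda p:np.array(p)/3.4+[200,180]-.4
pts={'t_far+y':((501,175),(262,320)),'t_far-y':((704,153),(328,503)),'t_near-y':((733,308),(70,535)),'t_near+y':((526,333),(55,340)),
'p_near+y':((57,341),(67,76)),'p_near-y':((441,325),(69,274)),'bar-y':((423,29),(424,238)),'spec':((238,187),(211,127)),
's_+y':((295,237),(160,155)),'s_-y':((423,223),(183,233)),'b_mid':((145,261),(140,94)),'b_+y':((77,286),(110,66)),'b_-y':((205,268),(126,112))}
P={}
for n,(a,b) in pts.items():
    P[n],e=two(T,A(a),S,B(b)); print(n,P[n],round(e,4))
t=[P[k] for k in list(pts)[:4]]; print('tray c',np.mean(t,0),'sides',[np.linalg.norm(t[i]-t[(i+1)%4]) for i in range(4)])
ay=(t[0]-t[1]+t[3]-t[2]);print('tray yaw',np.arctan2(-ay[0],ay[1]))
d=P['p_near+y']-P['p_near-y'];print('plate yaw',np.arctan2(-d[0],d[1]),np.linalg.norm(d)); 
# plate corners from top only at z .02, .034
for n,a,z in(('n+',(57,341),.02),('n-',(441,325),.02),('f+',(47,43),.034),('f-',(423,29),.034)): print(n,onz(T,*A(a),z))
# rods: top mask, side mask
for n,rt,rs in(('bent',(246,195,285,218),(226,190,246,218)),('str',(300,188,338,206),(240,218,262,252))):
    for c,r in((T,rt),(S,rs)):
        cc,p=blob(c['img'],r,96,161); w=np.array([onz(c,u,v,.031)[:2] for u,v in p])
        e,V=np.linalg.eigh(np.cov(w.T)); q=(w-w.mean(0))@V
        print(n,p.mean(0),w.mean(0),V[:,1],np.ptp(q,0)); 
        if c is T: pt=p.mean(0)
        else: print('TRI',*two(T,pt,S,p.mean(0)))
    if n=='bent':
        cc,p=blob(T['img'],rt,96); w=np.array([onz(T,u,v,.031)[:2] for u,v in p])
        for lo in np.arange(-.10,.03,.01):
            s=w[(w[:,1]>=lo)&(w[:,1]<lo+.01)]
            if len(s): print(round(lo+.005,3),s[:,0].mean(),np.ptp(s[:,0]))
```

```text
t_far+y [ 0.5827 -0.326   0.0111] 0.001
t_far-y [ 0.5973 -0.4856  0.0163] 0.0014
t_near-y [ 0.4712 -0.4992  0.0171] 0.006
t_near+y [ 0.4566 -0.3389  0.0115] 0.001
p_near+y [0.4551 0.0262 0.0117] 0.0012
p_near-y [ 0.4635 -0.2729  0.0133] 0.0006
bar-y [ 0.6973 -0.2664  0.0283] 0.0032
spec [ 0.569  -0.1162  0.0349] 0.0032
s_+y [ 0.5287 -0.1593  0.036 ] 0.0033
s_-y [ 0.5392 -0.2591  0.0332] 0.0033
b_mid [ 0.5153 -0.043   0.0272] 0.0018
b_+y [0.4938 0.0098 0.0283] 0.0025
b_-y [ 0.5054 -0.0893  0.0355] 0.0028
tray c [ 0.527  -0.4124  0.014 ] sides [np.float64(0.1603989935407424), np.float64(0.12689249063291747), np.float64(0.16107085079032707), np.float64(0.12681644361891997)]
tray yaw 0.09101157539979675
plate yaw 0.028071825575589557 0.2991401641505361
n+ [0.4534 0.0258 0.02  ]
n- [ 0.4628 -0.2717  0.02  ]
f+ [0.6893 0.0322 0.034 ]
f- [ 0.6972 -0.2656  0.034 ]
bent [263.933 206.5  ] [ 0.5085 -0.037 ] [-0.1104  0.9939] [0.0291 0.1068]
bent [236.7089 204.9873] [ 0.5052 -0.0349] [-0.0922  0.9957] [0.0475 0.1085]
TRI [ 0.5068 -0.0371  0.032 ] 0.003150214946884438
-0.085 0.5080235438154284 0.015776323589810737
-0.075 0.5101776257717945 0.01892813486245848
-0.065 0.5113781990244993 0.015792622569276937
-0.055 0.5130522014791455 0.01894766958142391
-0.045 0.5131684010878262 0.018982795665970942
-0.035 0.5122881996765303 0.018884552552508205
-0.025 0.5107108744212265 0.018904063608715438
-0.015 0.5081865808952846 0.01885679657271344
-0.005 0.5055219058970166 0.021958210775066656
0.005 0.4988377467370052 0.02192355289218345
0.015 0.4980809157453896 0.012542053991156599
str [319.2769 197.1026] [ 0.5363 -0.2093] [-0.0901  0.9959] [0.0191 0.1008]
str [249.7892 236.3088] [ 0.5323 -0.2039] [-0.0754  0.9972] [0.0219 0.1058]
TRI [ 0.5339 -0.209   0.0339] 0.003586593581717409
```

Heights agree: the rods come out at about 0.031-0.034 and the specimen at 0.035. The picked rim and plate corners read a few mm low, but their sizes fit (160 x 127 and 299 mm). I'll take the bent rod first, starting by going up and over the press.

Call:
jog_arm --pt "0 0 0.05 0 0 0 1" --pt "0 0 0.05 0 0 0 1" --pt "0.005 -0.02 0.04 0 0 -0.05 0.8" --pt "0.015 -0.045 0 0 0 -0.075 0.8" --pt "0.015 -0.045 0 0 0 -0.075 0.8" --pt "0.015 -0.045 0 0 0 -0.075 0.8" --pt "0.015 -0.045 0 0 0 -0.075 0.8" --pt "0.015 -0.045 0 0 0 -0.075 0.8" --pt "0.015 -0.045 0 0 0 -0.075 0.8" --pt "0.015 -0.045 0 0 0 -0.075 0.8" --newtons 40

```text
t: 1.3
eef_pos: [0.4074, 0.2691, 0.3935]
tool_rot: [-0.0, 0.494, 0.869, 0.0]
contact_force: [0.8, 0.2, -0.9]
gripper_width: 0.803
grasp_force: 0.0
```

Call:
jog_arm --pt "0.015 -0.045 0 0 0 -0.075 0.8" --pt "0.015 -0.045 0 0 0 -0.075 0.8" --pt "0.015 -0.045 0 0 0 -0.075 0.8" --pt "0.015 -0.045 0 0 0 -0.075 0.8" --pt "0.015 -0.045 0 0 0 -0.075 0.8" --pt "0.015 -0.045 0 0 0 -0.075 0.8" --pt "0.015 -0.045 0 0 0 -0.06 0.8" --pt "0.0 -0.03 -0.03 0 0 0 0.8" --pt "0 0 -0.04 0 0 0 0.8" --pt "0 0 0 0 0 0 0.8"

```text
t: 2.3
eef_pos: [0.5091, -0.0744, 0.3192]
tool_rot: [-0.003, 0.697, 0.717, -0.003]
contact_force: [-0.3, 0.7, 0.0]
gripper_width: 0.8
grasp_force: 0.0
```

Call:
jog_arm --pt "0.003 0.036 -0.02 0 0 0.075 0.8" --pt "0 0 -0.045 0 0 0 0.8" --pt "0 0 -0.045 0 0 0 0.8" --pt "0 0 -0.045 0 0 0 0.8" --pt "0 0 -0.035 0 0 0 0.8" --pt "0 0 0 0 0 0 0.8" --pt "0 0 0 0 0 0 0.8"

```text
t: 3.0
eef_pos: [0.5163, -0.0372, 0.1348]
tool_rot: [0.0, 0.669, 0.744, 0.0]
contact_force: [-0.7, 0.3, 0.8]
gripper_width: 0.8
grasp_force: 0.0
```

Run:
```python
from m import *
o=bot.get_obs(); r=R.from_quat(np.roll(o['tool_rot'],-1)).as_matrix(); print(o['eef_pos'],np.arctan2(r[1,1],r[0,1]),r[2])
S=cam('side'); b=S['img'][90:290,170:340,::-1]; cv2.imwrite('pics/c.png',cv2.resize(b,None,fx=3,fy=3,interpolation=cv2.INTER_CUBIC))
```

```text
[ 0.5163 -0.0372  0.1348] 0.10615902708120055 [ 0.0003  0.0008 -1.    ]
```

View pics/c.png

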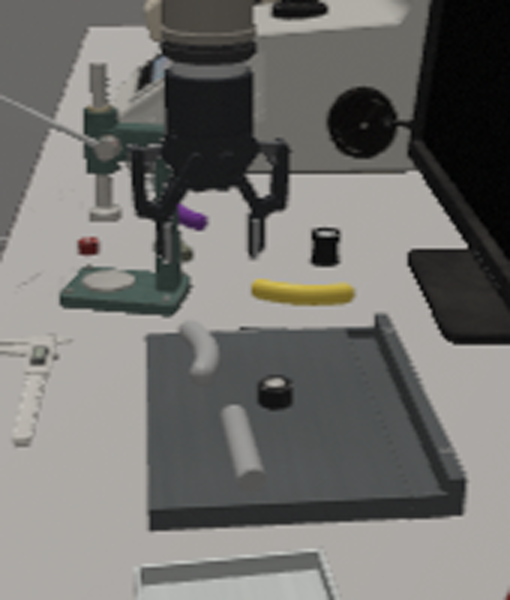

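The open gripper hangs over the bent rod, with its fingers at (155,215) and (255,245) either side of the rod at (200,347). The path down is clear.

Call:
jog_arm --pt "-0.004 0 -0.025 0 0 0 0.8" --pt "0 0 -0.025 0 0 0 0.8" --pt "0 0 -0.02 0 0 0 0.8" --pt "0 0 -0.013 0 0 0 0.8" --pt "0 0 -0.006 0 0 0 0.7" --pt "0 0 0 0 0 0 0.5" --pt "0 0 0 0 0 0 0.4"

```text
t: 3.75
eef_pos: [0.5121, -0.0379, 0.0454]
tool_rot: [0.001, 0.669, 0.743, 0.001]
contact_force: [0.4, -0.4, 0.1]
gripper_width: 0.403
grasp_force: 0.0
```

Call:
jog_arm --pt "0 0 0 0 0 0 0.3" --pt "0 0 0 0 0 0 0.1" --pt "0 0 0 0 0 0 0" --pt "0 0 0 0 0 0 0" --pt "0 0 0 0 0 0 0"

```text
t: 4.25
eef_pos: [0.5117, -0.0379, 0.0453]
tool_rot: [0.0, 0.669, 0.743, 0.001]
contact_force: [-1.6, 0.8, 7.3]
gripper_width: 0.241
grasp_force: 38.7
```

Call:
jog_arm --pt "0 0 0.01 0 0 0 0" --pt "0 0 0.02 0 0 0 0" --pt "0 0 0.03 0 0 0 0" --pt "0 0 0.03 0 0 0 0" --pt "0 -0.02 0.01 0 0 0 0" --pt "0.002 -0.035 0 0 0 0 0" --pt "0.002 -0.035 0 0 0 -0.015 0" --pt "0.002 -0.035 0 0 0 0 0" --pt "0.002 -0.035 0 0 0 0 0" --pt "0.002 -0.035 0 0 0 0 0" --newtons 60

```text
t: 5.25
eef_pos: [0.5201, -0.235, 0.1442]
tool_rot: [-0.0, 0.675, 0.738, -0.0]
contact_force: [0.8, 0.6, -2.2]
gripper_width: 0.233
grasp_force: 58.9
```

Call:
jog_arm --pt "0.002 -0.035 0 0 0 0 0" --pt "0.002 -0.035 0 0 0 0 0" --pt "0.002 -0.035 0 0 0 0 0" --pt "0.002 -0.035 0 0 0 0 0" --pt "0.001 -0.025 0 0 0 0 0" --pt "0 -0.014 0 0 0 0 0" --pt "0 0 0 0 0 0 0" --pt "0 0 0 0 0 0 0"

```text
t: 6.05
eef_pos: [0.5298, -0.4108, 0.1438]
tool_rot: [-0.001, 0.674, 0.738, 0.0]
contact_force: [0.1, 0.3, -3.7]
gripper_width: 0.239
grasp_force: 58.7
```

Run:
```python
from m import *
o=bot.get_obs(); r=R.from_quat(np.roll(o['tool_rot'],-1)).as_matrix(); print(o['eef_pos'],np.arctan2(r[1,1],r[0,1]),o['grasp_force'],o['gripper_width'])
S=cam('side');T=cam('top'); b=S['img'][150:360,180:340,::-1]; t=T['img'][140:240,230:430,::-1]
b=cv2.resize(b,(400,525),interpolation=cv2.INTER_CUBIC);t=cv2.resize(t,(400,200),interpolation=cv2.INTER_CUBIC)
cv2.imwrite('pics/d.png',np.hstack([b,np.vstack([t,np.zeros((325,400,3),np.uint8)])]))
```

```text
[ 0.5298 -0.4108  0.1438] 0.09022868402042868 58.746376018971205 0.23890516770134665
```

View pics/d.png

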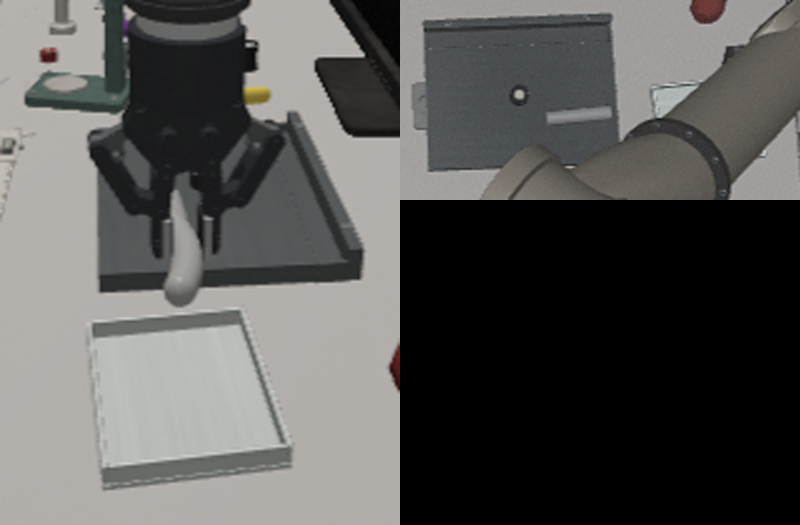

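The bent rod is held between the fingers at (180,240), with its near end at (180,290) over the tray. I'll check that it hangs level by projecting where its near end should be.

Run:
```python
from m import *
S=cam('side'); f=lambda p:(proj(S,p)-[180,150])*2.5
z=.1438-.0145; yw=.09; u=np.array([np.cos(yw),np.sin(yw)]);v=np.array([-u[1],u[0]])
for dx,dy in((-.01,-.045),(0,0),(-.01,.045)):
    p=np.array([.5298,-.4108])+dx*u+dy*v; print(f([*p,z]),'bottom',f([*p,z-.011]))
for dy in(-.056,):
    p=np.array([.5298,-.4108])-.01*u+dy*v; print('tip',[f([*p,z+k]) for k in(-.02,0,.02)])
```

```text
[181.6332 284.1972] bottom [181.5734 298.1157]
[186.2238 245.9548] bottom [186.1359 259.2627]
[163.5436 214.2757] bottom [163.6093 227.0562]
tip [array([184.0289, 319.4379]), array([184.1733, 294.0153]), array([184.3217, 267.8819])]
```

The rod is level, so I'll lower it.

Call:
jog_arm --pt "0 0 -0.02 0 0 0 0" --pt "0 0 -0.03 0 0 0 0" --pt "0 0 -0.025 0 0 0 0" --pt "0 0 -0.015 0 0 0 0" --pt "0 0 -0.01 0 0 0 0" --pt "0 0 -0.006 0 0 0 0" --pt "0 0 -0.004 0 0 0 0" --pt "0 0 -0.002 0 0 0 0" --pt "0 0 0 0 0 0 0"

```text
t: 7.1
eef_pos: [0.5304, -0.4121, 0.0327]
tool_rot: [0.0, 0.675, 0.738, 0.0]
contact_force: [-0.4, -0.1, -2.7]
gripper_width: 0.238
grasp_force: 58.8
```

Call:
jog_arm --pt "0 0 -0.002 0 0 0 0" --pt "0 0 -0.001 0 0 0 0" --pt "0 0 0 0 0 0 0"

```text
t: 7.4
eef_pos: [0.5303, -0.412, 0.0296]
tool_rot: [0.0, 0.675, 0.738, 0.0]
contact_force: [0.1, -0.3, -1.9]
gripper_width: 0.229
grasp_force: 59.0
```

Call:
jog_arm --pt "0 0 -0.001 0 0 0 0" --pt "0 0 0 0 0 0 0"

```text
t: 7.6
eef_pos: [0.5304, -0.4121, 0.0295]
tool_rot: [0.0, 0.675, 0.738, 0.0]
contact_force: [-2.5, 2.1, 6.1]
gripper_width: 0.239
grasp_force: 60.0
```

Call:
jog_arm --pt "0 0 0 0 0 0 0.3" --pt "0 0 0 0 0 0 0.4" --pt "0 0 0 0 0 0 0.5" --pt "0 0 0.005 0 0 0 0.5" --pt "0 0 0.02 0 0 0 0.5" --pt "0 0 0.03 0 0 0 0.5" --pt "0 0 0.04 0 0 0 0.5" --pt "0 0 0.03 0 0 -0.1 0.53" --pt "-0.003 0.02 0 0 0 -0.14 0.53" --pt "-0.003 0.02 0 0 0 -0.14 0.53"

```text
t: 8.6
eef_pos: [0.5244, -0.3726, 0.1552]
tool_rot: [0.002, 0.804, 0.595, 0.001]
contact_force: [0.1, 1.2, -1.3]
gripper_width: 0.534
grasp_force: 0.0
```

Call:
jog_arm --pt "-0.004 0.02 0 0 0 -0.14 0.53" --pt "-0.004 0.02 0 0 0 -0.14 0.53" --pt "-0.004 0.02 0 0 0 -0.14 0.53" --pt "-0.004 0.02 0 0 0 -0.14 0.53" --pt "-0.004 0.02 0 0 0 -0.14 0.53" --pt "-0.004 0.02 0 0 0 -0.14 0.53" --pt "-0.004 0.02 0 0 0 -0.14 0.53" --pt "-0.004 0.02 0 0 0 -0.14 0.53" --pt "-0.004 0.02 0 0 0 -0.1 0.53" --pt "0 0 0 0 0 0 0.53"

```text
t: 9.6
eef_pos: [0.488, -0.1889, 0.1529]
tool_rot: [-0.001, 1.0, 0.031, -0.001]
contact_force: [-0.6, 0.1, -0.1]
gripper_width: 0.53
grasp_force: 0.0
```

Run:
```python
from m import *
o=bot.get_obs(); r=R.from_quat(np.roll(o['tool_rot'],-1)).as_matrix(); print(o['eef_pos'],np.arctan2(r[1,1],r[0,1]),o['gripper_width'],o['q'])
S=cam('side');T=cam('top'); b=S['img'][150:360,180:340,::-1]; t=T['img'][140:240,230:430,::-1]
b=cv2.resize(b,(400,525),interpolation=cv2.INTER_CUBIC);t=cv2.resize(t,(400,200),interpolation=cv2.INTER_CUBIC)
cv2.imwrite('pics/e.png',np.hstack([b,np.vstack([t,np.zeros((325,400,3),np.uint8)])]))
```

```text
[ 0.488  -0.1889  0.1529] -1.5081594211595692 0.5298849161183415 [-0.5124  0.5635  1.025   2.0536 -0.635   0.881  -0.6333]
```

View pics/e.png

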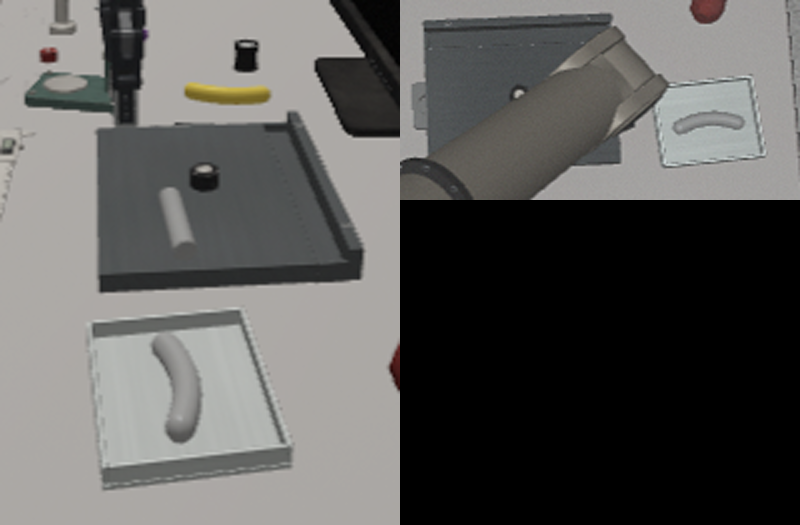

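The bent rod lies flat in the tray, at (183,385) in the side part and (708,122) in the top part. The straight rod is undisturbed at (178,220). Next I'll lower the fingers behind it.

Call:
jog_arm --pt "0 -0.01 -0.03 0 0 0 0.53" --pt "0.001 -0.01 -0.03 0 0 0 0.53" --pt "0 0 -0.025 0 0 0 0.53" --pt "0 0 -0.015 0 0 0 0.53" --pt "0 0 -0.007 0 0 0 0.53" --pt "0 0 -0.003 0 0 0 0.53" --pt "0 0 0 0 0 0 0.53"

```text
t: 10.4
eef_pos: [0.4895, -0.2122, 0.0438]
tool_rot: [0.0, 1.0, 0.03, 0.0]
contact_force: [1.0, 0.0, -0.8]
gripper_width: 0.528
grasp_force: 0.0
```

Run:
```python
from m import *
o=bot.get_obs(); r=R.from_quat(np.roll(o['tool_rot'],-1)).as_matrix(); print(o['eef_pos'],np.arctan2(r[1,1],r[0,1]),o['gripper_width'],o['q'])
S=cam('side'); b=S['img'][150:300,180:340,::-1]
cv2.imwrite('pics/f.png',cv2.resize(b,None,fx=4,fy=4,interpolation=cv2.INTER_CUBIC))
```

```text
[ 0.4895 -0.2122  0.0438] -1.509806247699679 0.5279219204818222 [-0.3066  0.7173  0.8059  2.0804 -0.8286  0.6991 -0.4559]
```

View pics/f.png

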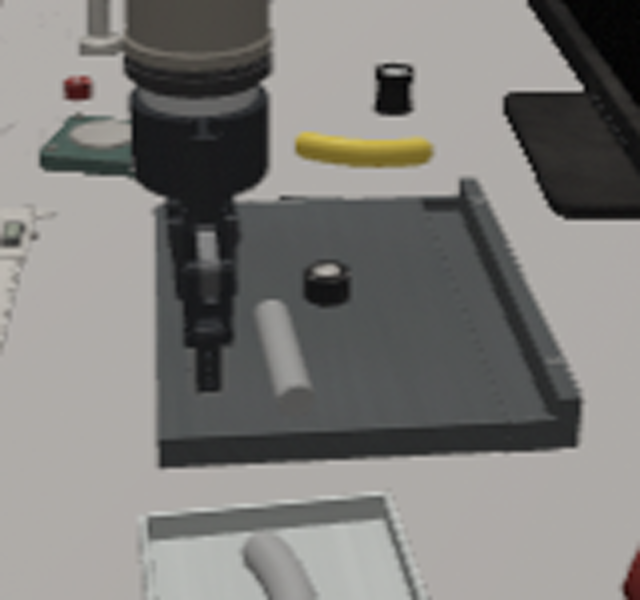

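The fingers at (208,380) stand behind the rod at (285,350), with their tips just above the bed. Now I'll roll it.

Call:
jog_arm --pt "0.005 0 0 0 0 0 0.53" --pt "0.006 0 0 0 0 0 0.53" --pt "0.006 0 0 0 0 0 0.53" --pt "0.005 0 0 0 0 0 0.53" --pt "0.005 0 0 0 0 -0.003 0.53" --pt "0.005 0 0 0 0 -0.003 0.53" --pt "0.005 0 0 0 0 -0.003 0.53" --pt "0.005 0 0 0 0 -0.003 0.53" --pt "0.005 0 0 0 0 -0.003 0.53" --pt "0.005 0 0 0 0 -0.003 0.53"

```text
t: 11.45
eef_pos: [0.5415, -0.2119, 0.0433]
tool_rot: [0.0, 1.0, 0.021, -0.0]
contact_force: [0.2, -1.2, 0.1]
gripper_width: 0.53
grasp_force: 0.1
```

Run:
```python
from m import *
o=bot.get_obs(); r=R.from_quat(np.roll(o['tool_rot'],-1)).as_matrix(); print(o['eef_pos'],np.arctan2(r[1,1],r[0,1]),o['contact_force'],o['q'])
S=cam('side'); b=S['img'][150:300,180:340,::-1]
cv2.imwrite('pics/g.png',cv2.resize(b,None,fx=4,fy=4,interpolation=cv2.INTER_CUBIC))
```

```text
[ 0.5415 -0.2119  0.0433] -1.5283008009987378 [ 0.2253 -1.2332  0.1205] [-0.3136  0.7791  0.812   1.9662 -0.8255  0.7667 -0.5355]
```

View pics/g.png

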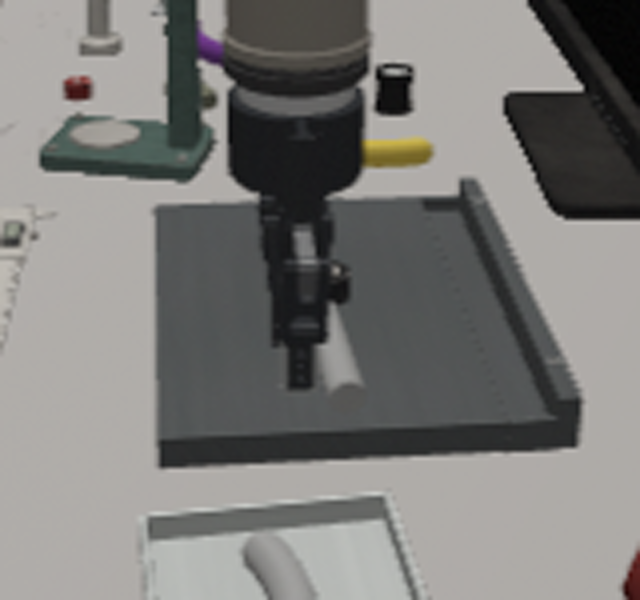

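The rod, near end at (348,390), sits straight ahead of the fingers at (300,370) and clear of the specimen. I'll keep rolling.

Call:
jog_arm --pt "0.005 0 0 0 0 0 0.53" --pt "0.005 0 0 0 0 0 0.53" --pt "0.005 0 0 0 0 0 0.53" --pt "0.005 0 0 0 0 0 0.53" --pt "0.005 0 0 0 0 0 0.53" --pt "0.005 0 0 0 0 0 0.53" --pt "0.005 0 0 0 0 0 0.53" --pt "0.005 0 0 0 0 0 0.53" --pt "0.005 0 0 0 0 0 0.53" --pt "0.005 0 0 0 0 0 0.53"

```text
t: 12.5
eef_pos: [0.5915, -0.2119, 0.0433]
tool_rot: [-0.0, 1.0, 0.021, -0.0]
contact_force: [0.1, -0.3, -0.6]
gripper_width: 0.527
grasp_force: 0.1
```

```bash
cat > st.py <<'E'
from m import *
o=bot.get_obs(); print(o['t'],o['eef_pos'],o['contact_force'])
S=cam('side'); s=S['img']; g=cv2.cvtColor(s,cv2.COLOR_RGB2GRAY); 
poly=np.array([proj(S,p) for p in((.47,-.26,.03),(.69,-.255,.03),(.68,.0,.03),(.47,.0,.03))]).astype(np.int32)
m=np.zeros_like(g); cv2.fillPoly(m,[poly],1); m=m*(g>110).astype(np.uint8)*255
for c in cv2.findContours(m,cv2.RETR_EXTERNAL,cv2.CHAIN_APPROX_NONE)[0]:
    if cv2.contourArea(c)>25:
        w=np.array([onz(S,*p,.031)[:2] for p in c[:,0].astype(float)]); print(cv2.contourArea(c),'z.031 min',w.min(0),'max',w.max(0),'mean',w.mean(0), 'z.021',onz(S,*c[:,0].mean(0),.021))
E
python3 st.py
```

```text
12.5 [ 0.5915 -0.2119  0.0433] [ 0.1036 -0.3046 -0.6427]
68.0 z.031 min [ 0.6047 -0.2473] max [ 0.6247 -0.1846] mean [ 0.6154 -0.2198] z.021 [ 0.618  -0.2037  0.021 ]
```

Call:
jog_arm --pt "0.005 0 0 0 0 0 0.53" --pt "0.005 0 0 0 0 0 0.53" --pt "0.005 0 0 0 0 0 0.53" --pt "0.005 0 0 0 0 0 0.53" --pt "0.005 0 0 0 0 0 0.53" --pt "0.005 0 0 0 0 0 0.53" --pt "0.005 0 0 0 0 0 0.53" --pt "0.005 0 0 0 0 0 0.53" --pt "0.005 0 0 0 0 0 0.53" --pt "0.003 0 0 0 0 0 0.53"

```text
t: 13.55
eef_pos: [0.6398, -0.2118, 0.0433]
tool_rot: [0.0, 1.0, 0.022, 0.0]
contact_force: [-0.2, -0.1, -1.2]
gripper_width: 0.533
grasp_force: 0.0
```

Call:
jog_arm --pt "-0.01 0 0 0 0 0 0.53" --pt "-0.02 0 0 0 0 0 0.53" --pt "-0.02 0 0.03 0 0 0 0.53" --pt "-0.03 0 0.04 0 0 0 0.53" --pt "-0.03 0 0.04 0 0 0 0.53" --pt "-0.03 0.02 0.04 0 0 0 0.53" --pt "0 0.03 0.04 0 0 0 0.53" --pt "0 0.04 0.02 0 0 0 0.53" --pt "0 0.04 0 0 0 0 0.53" --pt "0 0 0 0 0 0 0.53"

```text
t: 14.55
eef_pos: [0.5012, -0.077, 0.2498]
tool_rot: [-0.002, 1.0, 0.026, -0.0]
contact_force: [0.4, 0.4, -0.2]
gripper_width: 0.53
grasp_force: 0.0
```

```bash
python3 st.py
python3 - <<'E'
from m import *
S=cam('side');T=cam('top'); b=S['img'][150:360,180:340,::-1]; t=T['img'][140:240,230:430,::-1]
b=cv2.resize(b,(400,525),interpolation=cv2.INTER_CUBIC);t=cv2.resize(t,(400,200),interpolation=cv2.INTER_CUBIC)
cv2.imwrite('pics/i.png',np.hstack([b,np.vstack([t,np.zeros((325,400,3),np.uint8)])]))
E
```

```text
14.55 [ 0.5012 -0.077   0.2498] [ 0.3546  0.3994 -0.2079]
147.0 z.031 min [ 0.6572 -0.2551] max [ 0.6777 -0.1574] mean [ 0.6673 -0.2112] z.021 [ 0.6711 -0.1957  0.021 ]
```

View pics/i.png

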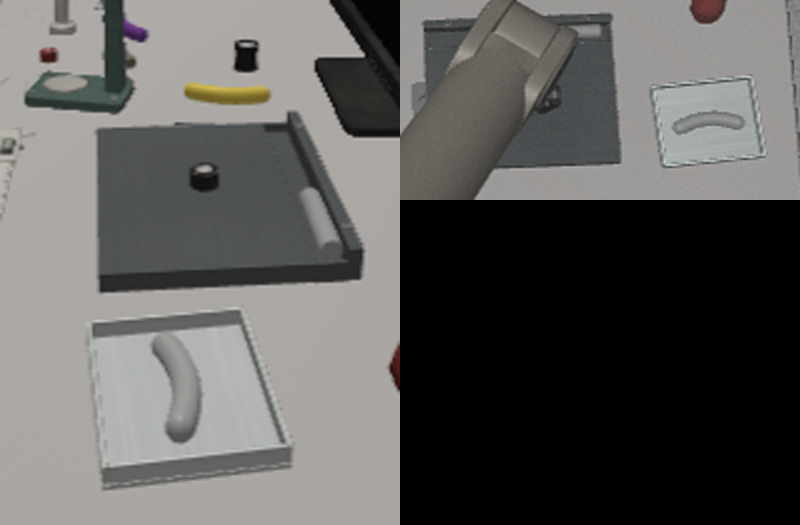

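The straight rod appears in the channel, at (322,222) in the side part. To confirm it is down, I'll move the arm clear of the top camera's view and triangulate.

Call:
jog_arm --pt "-0.01 0.02 0.05 0 0 0.05 0.53" --pt "-0.01 0.02 0.05 0 0 0.05 0.53" --pt "-0.01 0.045 0.02 0 0 0.05 0.53" --pt "-0.01 0.045 0 0 0 0.05 0.53" --pt "-0.01 0.045 0 0 0 0.05 0.53" --pt "-0.01 0.045 0 0 0 0.05 0.53" --pt "-0.01 0.045 0 0 0 0.05 0.53" --pt "-0.01 0.045 0 0 0 0.05 0.53" --pt "0 0 0 0 0 0 0.53"

```text
t: 15.6
eef_pos: [0.4248, 0.2061, 0.3519]
tool_rot: [0.0, 0.978, 0.21, -0.002]
contact_force: [0.4, 0.1, -0.1]
gripper_width: 0.527
grasp_force: 0.0
```

Run:
```python
from m import *
T,S=cam('top'),cam('side'); O=np.array([.583,-.1215]); yw=.028
rt=(295,148,335,163); rs=(298,222,320,256)
(ct,pt),(cs,ps)=blob(T['img'],rt,100),blob(S['img'],rs,105,161)
for c in(ct,cs): print(cv2.boundingRect(c),cv2.contourArea(c))
p,e=two(T,pt.mean(0),S,ps.mean(0)); d=p[:2]-O
print(p,e,'plate',d@[np.cos(yw),np.sin(yw)],d@[-np.sin(yw),np.cos(yw)])
for n,(i,f) in {'+y':((0,'l'),(1,'t')),'-y':((0,'r'),(1,'b'))}.items():
    q=pt[pt[:,0].argmin() if f=='t' else pt[:,0].argmax()]; k=ps[:,1]==(ps[:,1].min() if f=='t' else ps[:,1].max())
    print(n,*two(T,q,S,ps[k].mean(0)))
# bent in tray, all views
print('obs',bot.get_obs()['eef_pos'],bot.get_obs()['t'])
```

```text
(299, 152, 32, 7) 146.0
(300, 225, 16, 24) 160.0
[ 0.6719 -0.1985  0.0229] 0.003129998195832462 plate 0.08674493195431797 -0.07944083684348208
+y [ 0.6696 -0.2487  0.0239] 0.014087690649343764
-y [ 0.6696 -0.2487  0.0239] 0.014087690649343764
obs [0.4266 0.2004 0.3519] 15.7
```

```bash
python3 -c "
from station import bot
print(bot.hand_in())"
```

```text
the job is handed in; nothing more can be done
None
```

I handed the job in at about 15.7 s, and no verdict came back. The straight rod rolled into the catch channel (measured at plate x ≈ 0.087 m, z ≈ 0.023 m), the bent rod lies flat in the reject tray, and the gripper has let go and is clear of everything.

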